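Pack the site-visit kit tray

TASK

Pack the site-visit kit into the plywood tray: set the white charger brick, the small note pad, the eraser and the tape measure each in the foam pocket cut for it, flat on the pocket's floor, the tape measure standing upright as it does now. The large note pad and the oblong tin belong to the desk: leave them where they lie.

Things in the scene. Friction and masses are not known exactly. Their poses are not given: they have to be found in the camera images.
- charger: white laptop charger brick, a square block with rounded edges, 60 x 60 x 28 mm, 110 g; belongs to the kit. Origin at the centre of its underside, x and y along its edges.
- pad_small: small thick block of sticky notes, 50 x 50 x 20 mm, 30 g; belongs to the kit. Origin at the centre of its underside, x and y along its edges.
- eraser: eraser in a paper sleeve, 23 (x) x 52 (y) x 13 mm high, lying flat, 20 g; belongs to the kit. Origin at the centre of its underside, y along its length.
- tape: pocket tape measure (black case, round badge on its side) standing upright on its edge, about 41 x 82 x 72 mm over all, 260 g; belongs to the kit. Its solid case spans, from the origin, x -18 to +12 mm and y -29 to +41 mm and is 65 mm high; take it across its flat sides, along its x axis. Origin on its underside, z up, y along its length.
- tin: small oblong tin with rounded edges, 70 (x) x 100 (y) x 30 mm high; does not belong to the kit. Origin at the centre of its underside.
- pad_large: large thin block of sticky notes, 76 x 76 x 12 mm; does not belong to the kit. Origin at the centre of its underside.
- insert_charger: dark foam insert 78 x 116 mm, 13 mm high, fixed in the shallow plywood tray (rim 25 mm above the desk) in a row of four in any order. Origin: centre of its underside; y along its 116 mm length. Centred pocket, light floor 4 mm above the origin, 9 mm deep: a plain square, the larger one, for the charger, 74 x 74 mm.
- insert_pad: dark foam insert 78 x 116 mm, 13 mm high, fixed in the shallow plywood tray (rim 25 mm above the desk) in a row of four in any order. Origin: centre of its underside; y along its 116 mm length. Centred pocket, light floor 4 mm above the origin, 9 mm deep: the smaller square, for the small note pad, 64 x 64 mm, with a finger notch at either y end (34 mm wide in x, 106 mm over both).
- insert_eraser: dark foam insert 78 x 116 mm, 13 mm high, fixed in the shallow plywood tray (rim 25 mm above the desk) in a row of four in any order. Origin: centre of its underside; y along its 116 mm length. Centred pocket, light floor 4 mm above the origin, 9 mm deep: for the eraser lying along x: 66 mm (x) x 38 mm (y), a finger notch at either y side (34 mm wide in x, 92 mm over both).
- insert_tape: dark foam insert 78 x 116 mm, 13 mm high, fixed in the shallow plywood tray (rim 25 mm above the desk) in a row of four in any order. Origin: centre of its underside; y along its 116 mm length. Centred pocket, light floor 4 mm above the origin, 9 mm deep: a plain oblong for the tape measure, 54 mm (x) x 96 mm (y).
Things that resemble listed ones, but are neither listed nor needed, are in the scene too. What is shaped like the pad_small but blue is not meant.

How it is judged (in metres and radians):
At the end, for the whole second after the job is handed in: Charger and pad within 12 mm, eraser 13 mm, tape measure 22 mm of the centre of their own insert, resting on the pocket floor (underside 1 to 6.5 mm over the insert's), tilted under 0.08 rad, let go, at rest; either way round. Tin and large pad at rest within 30 mm of where they began (horizontal distance between charger and insert_charger below 0.012 m and z of charger in the frame of insert_charger between 0.001 and 0.0065 m and angle between each of charger, pad_small, eraser, tape's own z axis and vertical below 0.08 rad and linear speed of each of charger, pad_small, eraser, tape, tin, pad_large below 0.02 m/s and contact force between each of charger, pad_small, eraser, tape and the fingers below 0.1 N and horizontal distance between pad_small and insert_pad below 0.012 m and z of pad_small in the frame of insert_pad between 0.001 and 0.0065 m and horizontal distance between eraser and insert_eraser below 0.013 m and z of eraser in the frame of insert_eraser between 0.001 and 0.0065 m and horizontal distance between tape and insert_tape below 0.022 m and z of tape in the frame of insert_tape between 0.001 and 0.0065 m and distance of each of tin, pad_large from where it was at the start of the episode below 0.03 m); the robot touches nothing.
It fails at once if the tin is moved by more than 30 mm (distance of tin from where it was at the start of the episode above 0.03 m).
It fails at once if the large note pad is moved by more than 30 mm (distance of pad_large from where it was at the start of the episode above 0.03 m).
It also fails if it takes over 96 s, if anything falls off the work surface, if the arm or the gripper's body presses on something with over 40 N, if the wrist force passes 120 N, or if a joint passes its speed limit or range.

ROBOT

A 6-joint arm with a two-finger parallel gripper is mounted at the origin on a cart in front of the work surface, level with it; the furniture and walls round the work are solid. World frame = base frame: x ahead of the robot, y to its left, z up, the work surface at z = 0. Lengths are in mm, angles in rad, forces in N, time in s.
With the tool pointing down it reaches from about 300 to 775 mm from the base axis. Payload 14.6 kg.
Tool frame: the origin (TCP) lies midway between the tips of the shut fingers; the grasp point (between the pads) lies 19 mm behind it; z points along the fingers, y is the line along which they close (so a half turn about z gives the same grasp; the last joint's range is limited). The gripper opens to 94 mm and grips with 3 to 60 N. Pads are 16 mm wide; open, the fingers measure 119 mm over their backs; the gripper's body (75 mm by 177 mm) begins 78 mm behind the grasp point.
Start: joints at [-1.379, 0.3, 1.521, -0, 1.321, -0.067], TCP at [140.75, -531.675, 205.446] pointing down, gripper open.
Joint ranges: [-3.03, 3.03], [-0.79, 2.21], [0.23, 2.52], [-1.04, 4.18], [0, 3.07], [-2.55, 2.55]. Speed limits (rad/s): [2.22, 2.22, 2.57, 3.14, 3.14, 3.14].

INTERFACE

Orientations are given as [roll, pitch, yaw] about the fixed x, y, z axes, in that order (R = Rz(yaw) Ry(pitch) Rx(roll)).
In Python, from cell import manip gives the robot as it stands.
- The arm moves only by the shell command python3 -m creep 'ROWS' [OPENING] [FORCE]. ROWS is text: rows parted by semicolons, each of 6 numbers parted by spaces: the shift along the tool's x, y, z normalised to -1 to 1, where 1 is 4 cm, then the turn, a rotation vector about the tool's x, y, z normalised to -1 to 1, where 1 is pi rad. In form: dx dy dz ax ay az; .... A call has 1 to 20 rows; each row shifts and turns the commanded pose from where the row before left it, along the tool's axes as they then stand; what a row does not reach is not made up. A row lasts 1/8 s, in which the tool goes at most 62.5 mm and 10.7 degrees, less where a joint would pass 70% of its speed; a pose out of reach is approached as far as the arm can. A call with a number of a shift or a turn outside -1 to 1 is refused whole. A call with a gripper value outside its range is refused whole. OPENING is the closure, from 0 (fully open) to 1 (shut), set as the call begins (- or left out, the last holds). The fingers move at their own pace and stop on an object; FORCE is the grip in N (left out, the last holds). Time passes only in rows, so rows that do not move let the fingers close. It gives the time, the measured TCP pose, the force, the opening and the grip force at its end, in the units of the state.
- manip.read_state(): the state, without advancing time (a new reading comes with each control period).
- manip.camera(name): name is "scene" or "side" or "wrist"; returns a dict with "color" (384x512x3 uint8, red, green, blue), "range_z" (384x512 float32, mm along the optical axis (not along the pixel's ray), 0 where there is no reading), "camera_matrix" (3x3 intrinsics, pixels), "T" (4x4, takes a point from camera to world coordinates). Camera axes: x right, y down, z forward; pixel columns grow to the right and rows downward; lengths in mm; the calibration is good to about 2 mm. A picture is of the moment at which its call begins.
- manip.sign_off(): hands the job in; it is judged then, once.
The state is a dict: "clock": time; "joints": joint angles; "qd": joint speeds; "effort": joint torques, N m; "eef_pos": TCP position; "eef_rot": TCP orientation; "wrist_force": force on the tool from outside, world axes, zero at the start; "moment": the same for the moment, N m; "finger_gap": finger opening in mm; "finger_force": force on a finger pad.
Only numpy, scipy, OpenCV 4.12 (cv2) and the standard library are available. Lean on these libraries where they do the work, as an engineer would, in place of code of your own. Each camera call takes 0.05 s, during which the arm holds its last target. There are 200 camera calls.

## Working session

There is one attempt and no reset: what is moved stays moved. The work goes in short steps, Python scripts to look and compute and a shell command to move; the robot and the scene stay as the last step left them, time stands still between calls to the robot, and variables do not carry over. Pictures are saved under pics/ and viewed, at most 14 in all, crops included, and the job is handed in when it is done.

```bash
mkdir -p pics; cat > h.py <<'E'
import numpy as np, cv2
from cell import manip
def shot(name,fn=None):
    c=manip.camera(name)
    if fn: cv2.imwrite('pics/'+fn,cv2.cvtColor(c['color'],cv2.COLOR_RGB2BGR)); np.savez('pics/'+fn[:-4]+'.npz',**c)
    return c
def ray(c,uv,z):
    K,T=c['camera_matrix'],c['T']
    uv=np.atleast_2d(uv).astype(float)
    d=np.c_[uv,np.ones(len(uv))]@np.linalg.inv(K).T@T[:3,:3].T
    o=T[:3,3]; return o+d*((z-o[2])/d[:,2])[:,None]
def pts(c):
    K,T=c['camera_matrix'],c['T']; z=c['range_z']; h,w=z.shape
    u,v=np.meshgrid(np.arange(w),np.arange(h))
    p=np.stack([(u-K[0,2])/K[0,0]*z,(v-K[1,2])/K[1,1]*z,z],-1)
    return p@T[:3,:3].T+T[:3,3]
E
python3 - <<'E'
from h import *
print(manip.read_state())
for n in('scene','side','wrist'):
    c=shot(n,n+'0.png'); print(n,c['camera_matrix'].round(1).tolist(),c['T'].round(2).tolist())
E
```

```text
{'clock': 0.0, 'joints': array([-1.37855741e+00,  3.00455466e-01,  1.52162252e+00, -1.39434457e-05,
        1.32069976e+00, -6.66041562e-02]), 'qd': array([-0.00065848,  0.00176233,  0.00043343,  0.0011768 ,  0.00013752,
       -0.00029507]), 'effort': array([ 1.64841826e-03, -5.31810236e+01, -3.52738953e+01,  7.09558278e-02,
        2.43069429e-02, -8.50097626e-05]), 'eef_pos': array([ 140.71698345, -531.4040192 ,  204.87738026]), 'eef_rot': array([-3.14040929e+00, -6.53982492e-05,  2.58846495e-01]), 'wrist_force': array([ 0.22765424, -0.45335678, -0.20045728]), 'moment': array([ 0.02156962,  0.00066793, -0.00547107]), 'finger_force': 0.0, 'finger_gap': 93.69804294117428}
scene [[419.7, 0.0, 257.2], [0.0, 419.7, 196.8], [0.0, 0.0, 1.0]] [[0.43, -0.35, 0.83, -251.99], [-0.9, -0.17, 0.4, -552.23], [0.0, -0.92, -0.38, 399.82], [0.0, 0.0, 0.0, 1.0]]
side [[464.0, 0.0, 267.7], [0.0, 464.0, 187.3], [0.0, 0.0, 1.0]] [[0.98, -0.09, 0.2, 289.8], [-0.22, -0.34, 0.91, -1096.84], [-0.01, -0.94, -0.35, 398.78], [0.0, 0.0, 0.0, 1.0]]
wrist [[275.8, 0.0, 252.9], [0.0, 275.8, 190.2], [0.0, 0.0, 1.0]] [[0.26, -0.93, -0.26, 217.43], [-0.97, -0.25, -0.07, -511.88], [-0.0, 0.27, -0.96, 383.88], [0.0, 0.0, 0.0, 1.0]]
```

View pics/scene0.png

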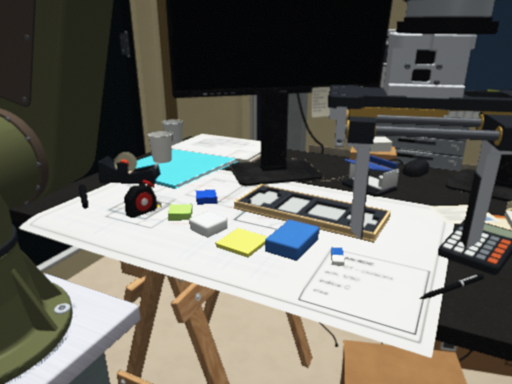

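View pics/side0.png

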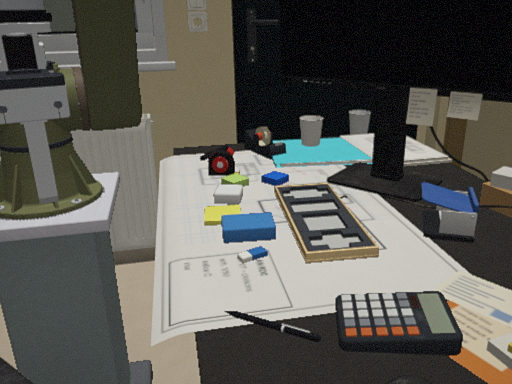

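View pics/wrist0.png

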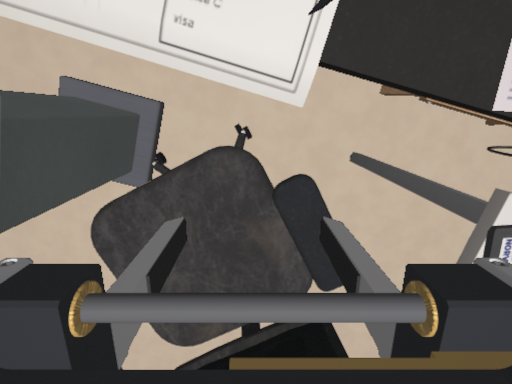

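Scene view candidates:
- Small pad: green pad (180,212), with blue lookalike (206,197) and yellow large pad (242,241).
- Charger: white block (209,224).
- Tin: blue block (292,239).
- Eraser: white/blue block (337,256).
- Tape: black/red (141,200), with the dark dispenser (125,165) as lookalike.
- Tray: row from (240,200) to (380,225).

In the side view, the same things run from the tape (221,162) to the eraser (253,255). I'm choosing green, white, the eraser at (337,256) and the tape at (141,200).

```bash
python3 - <<'E'
from h import *
for n,l in(('scene',dict(tape=(141,200),green=(180,211),bluepad=(206,196),charger=(209,222),yellow=(242,240),tin=(292,236),eraser=(337,253))),('side',dict(tape=(221,162),green=(235,180),bluepad=(275,178),charger=(229,194),yellow=(222,213),tin=(248,225),eraser=(253,255),trayNL=(280,190),trayFL=(325,183),trayFR=(372,243),trayNR=(308,256)))):
    d=dict(np.load(f'pics/{n}0.npz')); P=pts(d)
    for k,(u,v) in l.items(): print(n,k,P[v-1:v+2,u-1:u+2].reshape(-1,3).mean(0).round())
E
python3 - <<'E'
import cv2
a=cv2.imread('pics/side0.png')[140:275,170:400]; cv2.imwrite('pics/crop0.png',cv2.resize(a,None,fx=3.4,fy=3.4,interpolation=2))
E
```

```text
scene tape [405.  46.  38.]
scene green [425. -42.  21.]
scene bluepad [524. -47.  20.]
scene charger [ 393. -136.   28.]
scene yellow [ 380. -217.   13.]
scene tin [ 405. -310.   31.]
scene eraser [ 411. -396.   13.]
side tape [417.  44.  39.]
side green [ 421. -165.   62.]
side bluepad [535. -57.  20.]
side charger [ 409. -150.   26.]
side yellow [ 384. -218.   12.]
side tin [ 419. -326.   30.]
side eraser [ 413. -406.   11.]
side trayNL [ 525. -148.   23.]
side trayFL [ 644. -113.   16.]
side trayFR [ 617. -436.   23.]
side trayNR [ 499. -446.   19.]
```

View pics/crop0.png

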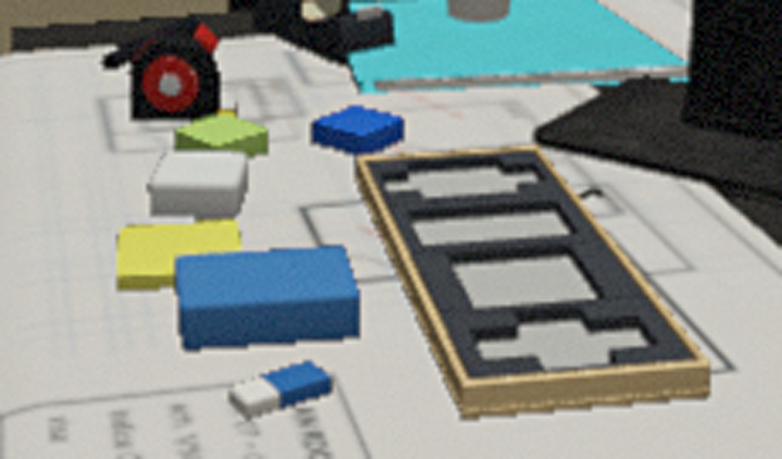

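In the crop the tray order from far (+y) to near is notched pad insert, plain oblong, plain square, cross-shaped eraser insert. Next I move the wrist camera over the work.

```bash
python3 -m creep '0 0 -0.5 0 0 0.0412; 0 0 -0.5 0 0 0.0412; 0.9 -0.75 0 0 0 0; 0.95 -0.8 0 0 0 0; 0.95 -0.8 0 0 0 0; 0.95 -0.8 0 0 0 0; 0.95 -0.8 0 0 0 0; 0.95 -0.8 0 0 0 0; 0.95 -0.8 0 0 0 0; 0.95 -0.8 0 0 0 0; 0.9 -0.7 0 0 0 0;0 0 0 0 0 0;0 0 0 0 0 0' 0
python3 - <<'E'
from h import *
shot('wrist','w1.png')
E
```

```text
clock: 1.78
eef_pos: [478.4, -249.9, 245.2]
eef_rot: [-3.141, 0.001, 0.0]
wrist_force: [-0.4, 1.1, 0.9]
finger_gap: 94.1
finger_force: 0.0
```

View pics/w1.png

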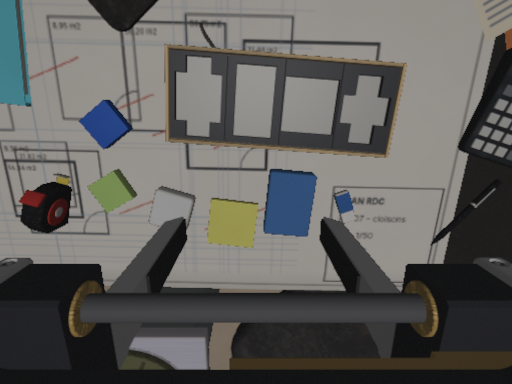

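The wrist view shows:
- **Kit:** tape (47,205), green pad (112,190), charger (172,210), eraser (345,203).
- **Leave in place:** yellow pad (233,222), tin (290,203).
- **Pockets:** pad (199,96), tape (255,100), charger (310,105), eraser (364,109).

Measuring these next.

```bash
cat > meas.py <<'E'
from h import *
def blob(c,m,seed,ztop=None,P=None):
    """component of mask at seed -> median top z, rect centre/size/angle in world xy of the contour rays at top z"""
    n,L=cv2.connectedComponents(m.astype(np.uint8)); k=L[seed[1],seed[0]]
    if k==0: return None
    M=(L==k).astype(np.uint8)
    P=pts(c) if P is None else P; z=np.median(P[cv2.erode(M,np.ones((5,5)))>0][:,2]) if ztop is None else ztop
    ct=max(cv2.findContours(M,0,cv2.CHAIN_APPROX_NONE)[0],key=cv2.contourArea)[:,0]
    xy=ray(c,ct,z)[:,:2].astype(np.float32)
    r=cv2.minAreaRect(xy); return z,r,M
E
python3 - <<'E'
from meas import *
c=dict(np.load('pics/w1.npz')); P=pts(c); z=P[...,2]
hsv=cv2.cvtColor(c['color'],cv2.COLOR_RGB2HSV); H,S,V=cv2.split(hsv)
def show(n,m,seed,zt=None):
    r=blob(c,m,seed,zt,P)
    print(n, None if r is None else (round(float(r[0]),1),[np.round(x,1) for x in r[1]],int(r[2].sum())))
show('green',(H>30)&(H<50)&(S>80)&(z>15),(112,190))
show('charger',(z>22)&(S<60),(172,207))
show('yellow',(H>20)&(H<35)&(S>80)&(z>6),(233,222))
show('tin',(S>80)&(z>23),(290,203))
show('eraser',(z>7)&(z<20),(345,200))
show('eraserblue',(S>90)&(z>5),(345,203))
dark=(V<90)
for n,s in dict(pad=(199,96),tape=(255,100),chg=(310,105),era=(364,109)).items():
    show(n,(V>140)&(S<60),s)
m=(z>55)&(z<90); n,L,st,ce=cv2.connectedComponentsWithStats(m.astype(np.uint8))
for zz in (40,55,60): 
    q=P[(z>zz)&(z<85)&(P[...,0]<500)&(P[...,1]>-20)&(P[...,1]<150)]
    r=cv2.minAreaRect(q[:,:2].astype(np.float32)); print(zz,len(q),q[:,2].max(),r)
print('rim',P[60:150,170:176,2].max(), 'foam',np.median(z[60:135,222:226]))
E
python3 - <<'E'
import cv2
a=cv2.imread('pics/w1.png'); 
b=cv2.resize(a[150:260,0:140],None,fx=4,fy=4,interpolation=2); e=cv2.resize(a[170:240,310:390],None,fx=4,fy=4,interpolation=2)
import numpy as np
o=np.zeros((440,800,3),np.uint8); o[:,:560]=b; o[:280,560:800]=e[:,:240]; cv2.imwrite('pics/crop1.png',o)
E
```

```text
green (19.6, [array([441.7, -33.2]), array([48.5, 51.5]), np.float64(29.4)], 1005)
charger (359.8, [array([ 509.7, -251.2]), array([154. ,  60.7]), np.float64(90.0)], 44757)
yellow (11.8, [array([ 386.9, -216.7]), array([75. , 77.1]), np.float64(82.9)], 2057)
tin (29.9, [array([ 425. , -304.7]), array([69.2, 98.3]), np.float64(84.7)], 2840)
eraser (12.3, [array([ 414.6, -395.2]), array([52.5, 23.3]), np.float64(18.8)], 451)
eraserblue (12.5, [array([ 421.9, -393.1]), array([29.8, 22.3]), np.float64(18.5)], 254)
pad (13.7, [array([ 580.4, -173.8]), array([ 60.3, 100.5]), np.float64(85.8)], 2467)
tape (13.8, [array([ 573.2, -251.8]), array([51.6, 93.5]), np.float64(85.8)], 2519)
chg (13.8, [array([ 567.6, -329.9]), array([70.7, 71.4]), np.float64(85.9)], 2301)
era None
40 1312 71.99566354650437 ((419.9910888671875, 58.055274963378906), (32.699867248535156, 66.49604797363281), 74.2399673461914)
55 893 71.99566354650437 ((424.566162109375, 57.74161148071289), (30.710100173950195, 57.65504455566406), 73.86195373535156)
60 719 71.99566354650437 ((426.689453125, 57.054405212402344), (30.628320693969727, 51.073280334472656), 71.60317993164062)
rim 424.0640549704387 foam 22.66860614245482
```

View pics/crop1.png

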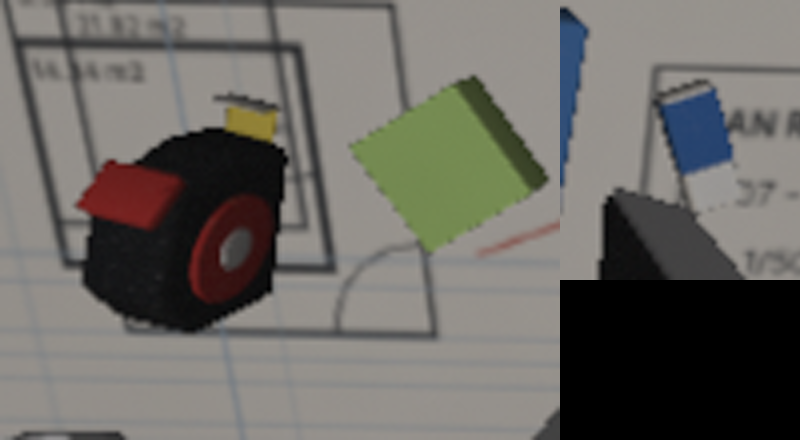

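The crop confirms the choices: a green pad, the tape with its badge on the -y side and yellow blade end toward +x, and a blue/white eraser partly behind the finger. I'll fix the charger and eraser-pocket masks.

```bash
python3 - <<'E'
from meas import *
c=dict(np.load('pics/w1.npz')); P=pts(c); z=P[...,2]
hsv=cv2.cvtColor(c['color'],cv2.COLOR_RGB2HSV); H,S,V=cv2.split(hsv)
def show(n,m,seed,zt=None):
    r=blob(c,m,seed,zt,P)
    print(n, None if r is None else (round(float(r[0]),1),[np.round(x,1) for x in r[1]],int(r[2].sum())))
show('charger',(z>22)&(z<40),(172,207))
print(V[109,364],S[109,364],V[100:118:6,355:375:5].tolist(),S[100:118:6,355:375:5].tolist())
show('era',(V>120)&(S<90)&(z<18),(364,105))
a=np.radians(74); ex=np.array([np.cos(a),np.sin(a)]); ey=np.array([-ex[1],ex[0]])
q=P[(z>8)&(z<85)&(P[...,0]<520)&(P[...,1]>-5)&(P[...,1]<150)]; col=c['color'][(z>8)&(z<85)&(P[...,0]<520)&(P[...,1]>-5)&(P[...,1]<150)]
u=(q[:,:2]-[420,57])@np.c_[ex,ey]
for lo in range(10,75,8):
    s=u[(q[:,2]>lo)&(q[:,2]<=lo+8)]; print(lo,len(s),s.min(0).round(1) if len(s) else'',s.max(0).round(1) if len(s) else '')
red=(col[:,0]>120)&(col[:,1]<60); print('red',q[red].mean(0),u[red].min(0),u[red].max(0))
yel=(col[:,0]>120)&(col[:,1]>100)&(col[:,2]<90); print('yel',q[yel].mean(0),u[yel].min(0),u[yel].max(0))
for n in('scene','side'):
    d=dict(np.load(f'pics/{n}0.npz'));p=pts(d);hh=cv2.cvtColor(d['color'],cv2.COLOR_RGB2HSV)
    X,Y,Z=p[...,0],p[...,1],p[...,2]
    R=lambda x,y,h:np.percentile(Z[(abs(X-x)<12)&(abs(Y-y)<12)&(Z<40)],60).round(1)
    print(n,'heights green',R(442,-33,0),'chg',R(405,-130,0),'padfloor',R(580,-174,0),'tapefloor',R(573,-252,0),'chgfloor',R(567,-330,0),'erafloor',R(561,-408,0))
    t=(X<520)&(X>350)&(Y>0)&(Y<110)&(Z>8)&(Z<85); u2=(p[t][:,:2]-[420,57])@np.c_[ex,ey]; print(np.percentile(u2,[1,99],0).round(1).tolist(),Z[t].max())
E
```

```text
charger (27.7, [array([ 413.1, -124.5]), array([59.1, 59.8]), np.float64(72.8)], 1144)
136 11 [[137, 137, 136, 136], [137, 136, 135, 135], [137, 136, 135, 134]] [[7, 9, 9, 11], [9, 9, 9, 9], [11, 9, 9, 10]]
era (13.9, [array([ 561.6, -408.3]), array([61.6, 90.1]), np.float64(85.5)], 1955)
10 167 [-149.7  -46.3] [ 14.6 300.5]
18 185 [-54.  -47.7] [14.2 33.8]
26 204 [-16.1 -34.5] [15.3 33.5]
34 231 [-15.8 -32.8] [15.5 33.2]
42 227 [-15.4 -30.3] [14.2 33.5]
50 223 [-14.8 -33. ] [15.1 30.2]
58 674 [-13.3 -32.6] [17.3 21.5]
66 131 [-11.  -27.6] [15.3 10.5]
74 0  <stdin>:15: RuntimeWarning: Mean of empty slice.
  ret = um.true_divide(
Traceback (most recent call last):
ValueError: zero-size array to reduction operation minimum which has no identity
```

Measured positions (mm):

| Thing | Position | Height / angle |
|---|---|---|
| Charger | (413.1, -124.5) | top 27.7, edges at -17.2° |
| Green pad | (441.7, -33.2) | top 19.6, edges at 29.4° |
| Eraser | (414.6, -395.2) | top 12.3, length along 18.8° |
| Tape case | (420, 57) | flats across 74° |
| Pad pocket | (580.4, -173.8) | z 13.8 for all four pockets |
| Tape pocket | (573.2, -251.8) | yaw -4.3° for all four pockets |
| Charger pocket | (567.6, -329.9) | |
| Eraser pocket | (561.6, -408.3) | |

All sizes agree with the text. I start with the charger, closing at -17.2° (tool yaw 72.8°).

```bash
python3 -m creep '-0.408 -0.784 0 0 0 0;-0.408 -0.784 0 0 0 0;-0.408 -0.784 0 0 0 0;-0.408 -0.784 0 0 0 0;0 0 0.55 0 0 -0.0578;0 0 0.55 0 0 -0.0578;0 0 0.55 0 0 -0.0578;0 0 0.55 0 0 -0.0578;0 0 0.55 0 0 -0.0578;0 0 0.55 0 0 -0.0578;0 0 0.55 0 0 -0.0578;0 0 0 0 0 0;0 0 0 0 0 0' 0
cat > go.py <<'E'
import sys; from h import *
# offset to target x y z yawdeg, in tool axes and move units
x,y,z,w=map(float,sys.argv[1:5]); s=manip.read_state(); p=s['eef_pos'];yaw=s['eef_rot'][2]
d=np.array([x,y,z])-p; tx=[np.cos(yaw),np.sin(yaw)]; ty=[np.sin(yaw),-np.cos(yaw)]
t=(np.radians(w)-yaw+np.pi)%(2*np.pi)-np.pi
print('pose',p.round(1),np.degrees(s['eef_rot']).round(2),'q',s['joints'].round(2),'gap',round(s['finger_gap'],1),'ff',round(s['finger_force'],1),'F',s['wrist_force'].round(1))
print('units dx %.3f dy %.3f dz %.3f az %.4f'%(d[:2]@tx/40,d[:2]@ty/40,-d[2]/40,-t/np.pi))
E
python3 go.py 413.1 -124.5 14 72.8
```

```text
clock: 3.45
eef_pos: [413.7, -124.8, 92.4]
eef_rot: [3.141, 0.0, 1.266]
wrist_force: [0.3, -0.0, 0.7]
finger_gap: 93.9
finger_force: 0.0
pose [ 413.7 -124.8   92.4] [1.7994e+02 1.0000e-02 7.2540e+01] q [-0.38  0.18  1.96 -0.    1.   -0.07] gap 93.9 ff 0.0 F [ 0.3 -0.   0.7]
units dx 0.003 dy -0.016 dz 1.959 az -0.0015
```

```bash
python3 -m creep '0 -0.016 0.5 0 0 0;0 0 0.5 0 0 0;0 0 0.5 0 0 0;0 0 0.46 0 0 0;0 0 0 0 0 0;0 0 0 0 0 0' 0 && python3 go.py 413.1 -124.5 14 72.8 && python3 -m creep '0 0 0 0 0 0;0 0 0 0 0 0;0 0 0 0 0 0;0 0 0 0 0 0;0 0 0 0 0 0;0 0 0 0 0 0' 1 20
```

```text
clock: 4.2
eef_pos: [413.5, -124.4, 14.2]
eef_rot: [3.14, 0.0, 1.27]
wrist_force: [-0.1, -0.0, -0.1]
finger_gap: 93.9
finger_force: 0.0
pose [ 413.5 -124.4   14.2] [1.7991e+02 1.0000e-02 7.2740e+01] q [-0.38  0.32  2.01  0.    0.81 -0.08] gap 93.9 ff 0.0 F [-0.1 -0.  -0.1]
units dx -0.006 dy -0.008 dz 0.004 az -0.0003
clock: 4.95
eef_pos: [412.9, -124.0, 13.1]
eef_rot: [-3.141, -0.0, 1.271]
wrist_force: [-1.0, 1.1, 3.7]
finger_gap: 59.6
finger_force: 20.0
```

```bash
python3 -m creep '0 0 -0.8 0 0 0;0 0 -0.8 0 0 0;-0.62 0.86 -0.2 0 0 0;-0.63 0.87 0 0 0 0;-0.63 0.87 0 0 0 0;-0.63 0.87 0 0 0 0;-0.63 0.87 0 0 0 0;-0.63 0.87 0 0 0 0;0 0 0 0 0 -0.0358;0 0 0 0 0 -0.0358;0 0 0 0 0 0;0 0 0 0 0 0' && python3 go.py 567.6 -329.9 27.5 85.7
```

```text
clock: 6.45
eef_pos: [567.4, -329.6, 84.9]
eef_rot: [-3.141, -0.0, 1.494]
wrist_force: [0.3, 0.2, -0.7]
finger_gap: 59.8
finger_force: 20.0
pose [ 567.4 -329.6   84.9] [-1.7999e+02 -1.0000e-02  8.5570e+01] q [-0.58  0.65  1.31  0.    1.19 -0.5 ] gap 59.8 ff 20.0 F [ 0.3  0.2 -0.7]
units dx -0.007 dy 0.006 dz 1.434 az -0.0007
```

```bash
python3 -m creep '-0.007 0 0.4 0 0 0;0 0 0.4 0 0 0;0 0 0.3 0 0 0;0 0 0.2 0 0 0;0 0 0.12 0 0 0;0 0 0 0 0 0;0 0 0 0 0 0' && python3 -m creep '0 0 0 0 0 0;0 0 0 0 0 0;0 0 0 0 0 0;0 0 -0.5 0 0 0;0 0 -0.8 0 0 0;0 0 -0.8 0 0 0;0 0 0 0 0 0' 0.2
```

```text
clock: 7.32
eef_pos: [567.7, -330.1, 28.7]
eef_rot: [3.141, 0.0, 1.496]
wrist_force: [-0.6, -0.5, -0.6]
finger_gap: 60.1
finger_force: 20.0
clock: 8.2
eef_pos: [568.6, -330.7, 116.5]
eef_rot: [3.136, 0.003, 1.496]
wrist_force: [-0.4, -0.2, -0.3]
finger_gap: 75.2
finger_force: 0.0
```

```bash
python3 go.py 441.7 -33.2 8 119.4; python3 - <<'E'
from meas import *
c=shot('wrist','w2.png'); P=pts(c);z=P[...,2]
hsv=cv2.cvtColor(c['color'],cv2.COLOR_RGB2HSV); H,S,V=cv2.split(hsv)
m=((H>30)&(H<50)&(S>80)&(z>15)&(z<25)).astype(np.uint8); n,L,st,ce=cv2.connectedComponentsWithStats(m); print(st[1:].tolist(),ce[1:].tolist())
k=1+st[1:,4].argmax(); u,v=ce[k].astype(int); r=blob(c,m>0,(u,v),None,P); print(r[:2])
E
```

```text
pose [ 568.6 -330.7  116.5] [1.797e+02 1.700e-01 8.571e+01] q [-0.58  0.61  1.28  0.    1.24 -0.51] gap 75.2 ff 0.0 F [-0.4 -0.2 -0.3]
units dx 7.180 dy -3.721 dz 2.713 az -0.1871
[] []Traceback (most recent call last):
  File "<stdin>", line 5, in <module>
ValueError: attempt to get argmax of an empty sequence
```

```bash
python3 -m creep '0.797 -0.413 0.1 0 0 0;0.797 -0.413 0.1 0 0 0;0.797 -0.413 0.1 0 0 0;0.797 -0.413 0.1 0 0 0;0.797 -0.413 0.1 0 0 0;0.797 -0.413 0.1 0 0 0;0.797 -0.413 0.1 0 0 0;0.797 -0.413 0.1 0 0 0;0.797 -0.413 0.1 0 0 0;0 0 0.1 0 0 -0.0468;0 0 0.1 0 0 -0.0468;0 0 0.1 0 0 -0.0468;0 0 0.1 0 0 -0.0468;0 0 0 0 0 0;0 0 0 0 0 0' && python3 go.py 441.7 -33.2 8 119.4
python3 - <<'E'
from meas import *
c=shot('wrist','w3.png'); P=pts(c);z=P[...,2]
hsv=cv2.cvtColor(c['color'],cv2.COLOR_RGB2HSV); H,S,V=cv2.split(hsv)
m=((H>30)&(H<50)&(S>80)&(z>15)&(z<25)).astype(np.uint8); n,L,st,ce=cv2.connectedComponentsWithStats(m); print(st[1:].tolist())
E
```

```text
clock: 10.12
eef_pos: [440.5, -32.7, 60.2]
eef_rot: [-3.141, -0.0, 2.081]
wrist_force: [-1.2, 0.0, -0.6]
finger_gap: 75.1
finger_force: 0.0
pose [440.5 -32.7  60.2] [-1.7998e+02 -1.0000e-02  1.1922e+02] q [-0.16  0.25  1.96  0.    0.93 -0.67] gap 75.1 ff 0.0 F [-1.2  0.  -0.6]
units dx -0.026 dy 0.020 dz 1.305 az -0.0010
[[224, 178, 60, 57, 3281]]
```

View pics/w3.png

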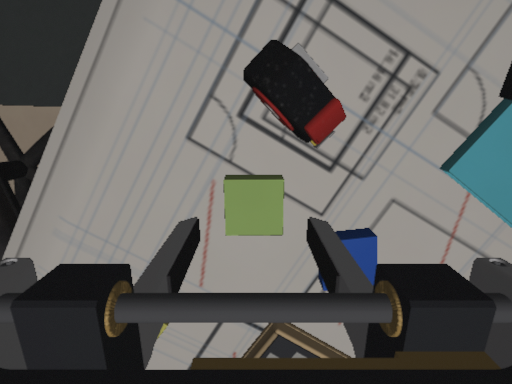

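The green pad is centred between the fingers at (254,205). The tape is at (293,92), with a grey clip on its far side (308,62). I'll measure both from this second view.

```bash
python3 - <<'E'
from meas import *
c=dict(np.load('pics/w3.npz')); P=pts(c);z=P[...,2]
hsv=cv2.cvtColor(c['color'],cv2.COLOR_RGB2HSV); H,S,V=cv2.split(hsv)
print(blob(c,(H>30)&(H<50)&(S>80)&(z>15)&(z<25),(254,205),None,P)[:2])
q=P[:180,200:380].reshape(-1,3); q=q[(q[:,2]>15)&(q[:,2]<85)&(q[:,1]>0)]
for lo in (15,40,50,55,60): 
    s=q[q[:,2]>lo]; print(lo,len(s),cv2.minAreaRect(s[:,:2].astype(np.float32)))
a=np.radians(74); ex=np.array([np.cos(a),np.sin(a)]); ey=np.array([-ex[1],ex[0]])
u=(q[:,:2]-[420,57])@np.c_[ex,ey]
for lo in range(15,75,8):
    s=u[(q[:,2]>lo)&(q[:,2]<=lo+8)]; print(lo,len(s),s.min(0).round(1),s.max(0).round(1))
for zz in(62,):
  s=u[(q[:,2]>60)&(q[:,2]<67)]
  print([ (b,s[(abs(s[:,1]-b)<4)][:,0].min().round(1),s[(abs(s[:,1]-b)<4)][:,0].max().round(1)) for b in(-24,-16,-8,0,8,16)])
E
```

```text
(np.float64(19.80589764513431), ((440.39727783203125, -30.628536224365234), (48.940391540527344, 49.768951416015625), 29.39602279663086))
15 6259 ((428.14276123046875, 50.40776443481445), (52.4593391418457, 96.29276275634766), 49.325958251953125)
40 6023 ((420.4635314941406, 62.31842803955078), (40.44047164916992, 68.56907653808594), 74.22314453125)
50 5138 ((421.2113037109375, 57.94599533081055), (32.066307067871094, 64.76908874511719), 74.84906005859375)
55 4586 ((424.3262023925781, 58.19248580932617), (30.161117553710938, 58.91693115234375), 74.08004760742188)
60 3978 ((426.0624084472656, 57.596946716308594), (29.842700958251953, 51.87069320678711), 73.89879608154297)
15 44 [-47.4 -43.9] [-13.1  33.7]
23 64 [-15.9 -34. ] [-8.3 33.5]
31 107 [-15.8 -33. ] [-9.1 33.2]
39 627 [-15.7 -30.2] [25.5 35.3]
47 831 [-14.9 -27.4] [16.9 33.5]
55 2020 [-12.8 -33.3] [17.4 25.6]
63 2525 [-12.4 -28.9] [16.7 16.9]
71 41 [ -8.7 -21.3] [ 13.4 -17.8]
[(-24, np.float64(-11.1), np.float64(14.9)), (-16, np.float64(-12.3), np.float64(16.8)), (-8, np.float64(-12.5), np.float64(16.8)), (0, np.float64(-12.7), np.float64(17.1)), (8, np.float64(-12.6), np.float64(17.2)), (16, np.float64(-12.4), np.float64(16.8))]
```

```bash
python3 -m creep '0.01 0 0.45 0 0 0;0 0 0.45 0 0 0;0 0 0.4 0 0 0;0 0 0 0 0 0;0 0 0 0 0 0' && python3 -m creep '0 0 0 0 0 0;0 0 0 0 0 0;0 0 0 0 0 0;0 0 0 0 0 0;0 0 0 0 0 0;0 0 -0.5 0 0 0;0 0 -0.8 0 0 0;0 0 -0.8 0 0 0;0 0 0 0 0 0' 1 12 && python3 go.py 580.4 -173.8 21.7 85.7
```

```text
clock: 10.8
eef_pos: [440.7, -32.4, 8.8]
eef_rot: [3.141, 0.0, 2.083]
wrist_force: [-0.3, -0.1, -0.2]
finger_gap: 75.3
finger_force: 0.0
clock: 11.92
eef_pos: [441.4, -32.5, 93.9]
eef_rot: [3.139, 0.002, 2.084]
wrist_force: [0.2, -1.0, -1.1]
finger_gap: 49.9
finger_force: 12.0
pose [441.4 -32.5  93.9] [1.7983e+02 1.3000e-01 1.1941e+02] q [-0.16  0.2   1.93 -0.    1.01 -0.67] gap 49.9 ff 12.0 F [ 0.2 -1.  -1.1]
units dx -4.783 dy 1.292 dz 1.805 az 0.1873
```

```bash
python3 -m creep '-0.957 0.258 0 0 0 0;-0.957 0.258 0 0 0 0;-0.957 0.258 0 0 0 0;-0.957 0.258 0 0 0 0;-0.957 0.258 0 0 0 0;0 0 0.1 0 0 0.0468;0 0 0.2 0 0 0.0468;0 0 0.2 0 0 0.0468;0 0 0.2 0 0 0.0468;0 0 0 0 0 0;0 0 0 0 0 0' && python3 go.py 580.4 -173.8 22.5 85.7
```

```text
clock: 13.3
eef_pos: [579.2, -173.7, 63.8]
eef_rot: [-3.141, -0.0, 1.499]
wrist_force: [-0.0, 0.7, -0.4]
finger_gap: 49.9
finger_force: 12.0
pose [ 579.2 -173.7   63.8] [-1.7996e+02 -1.0000e-02  8.5900e+01] q [-0.35  0.56  1.49  0.    1.09 -0.28] gap 49.9 ff 12.0 F [-0.   0.7 -0.4]
units dx 0.001 dy 0.029 dz 1.032 az 0.0011
```

```bash
python3 -m creep '0 0.029 0.4 0 0 0;0 0 0.3 0 0 0;0 0 0.2 0 0 0;0 0 0.12 0 0 0;0 0 0 0 0 0;0 0 0 0 0 0' && python3 -m creep '0 0 0 0 0 0;0 0 0 0 0 0;0 0 0 0 0 0;0 0 -0.5 0 0 0;0 0 -0.9 0 0 0;0 0 -0.9 0 0 0;0 0 0 0 0 0;0 0 0 0 0 0' 0.3 && python3 go.py 420.1 59.2 40 -16
```

```text
clock: 14.05
eef_pos: [580.7, -173.9, 23.8]
eef_rot: [3.141, 0.0, 1.496]
wrist_force: [0.2, -0.2, -0.6]
finger_gap: 50.1
finger_force: 12.0
clock: 15.05
eef_pos: [580.3, -173.8, 115.6]
eef_rot: [3.142, 0.0, 1.496]
wrist_force: [-0.2, 0.8, -0.2]
finger_gap: 65.6
finger_force: 0.0
pose [ 580.3 -173.8  115.6] [180.     0.    85.71] q [-0.35  0.51  1.45 -0.    1.19 -0.28] gap 65.6 ff 0.0 F [-0.2  0.8 -0.2]
units dx 5.509 dy -4.430 dz 1.891 az 0.5651
```

```bash
python3 -m creep '0.787 -0.633 0 0 0 0;0.787 -0.633 0 0 0 0;0.787 -0.633 0 0 0 0;0.787 -0.633 0 0 0 0;0.787 -0.633 0 0 0 0;0.787 -0.633 0 0 0 0;0.787 -0.633 0 0 0 0;0 0 0 0 0 0.0565;0 0 0 0 0 0.0565;0 0 0 0 0 0.0565;0 0 0 0 0 0.0565;0 0 0 0 0 0.0565;0 0 0 0 0 0.0565;0 0 0 0 0 0.0565;0 0 0 0 0 0.0565;0 0 0 0 0 0.0565;0 0 0 0 0 0.0565;0 0 0 0 0 0;0 0 0 0 0 0' && python3 go.py 420.1 59.2 40 -16
python3 - <<'E'
from h import *
shot('wrist','w4.png')
E
```

```text
clock: 17.42
eef_pos: [420.0, 59.1, 115.1]
eef_rot: [3.141, 0.001, -0.275]
wrist_force: [-0.5, 0.1, -0.2]
finger_gap: 65.8
finger_force: 0.0
pose [420.   59.1 115.1] [ 1.7998e+02  4.0000e-02 -1.5760e+01] q [ 0.05  0.13  1.96 -0.    1.06  1.9 ] gap 65.8 ff 0.0 F [-0.5  0.1 -0.2]
units dx 0.001 dy -0.003 dz 1.879 az 0.0014
```

View pics/w4.png

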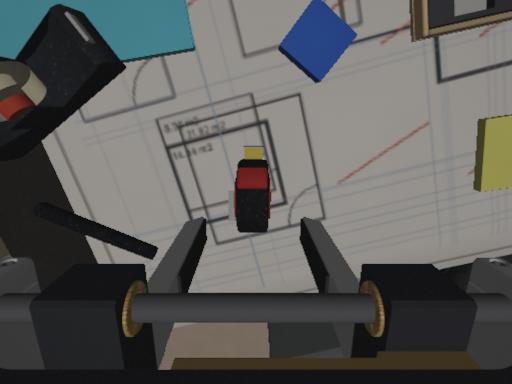

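The tape (253,197) is aligned and centred between the fingers, with the yellow hook ahead and the clip on the left. Descending.

```bash
python3 -m creep '0 0 0.5 0 0 0;0 0 0.5 0 0 0;0 0 0.5 0 0 0;0 0 0.38 0 0 0;0 0 0 0 0 0;0 0 0 0 0 0' && python3 -m creep '0 0 0 0 0 0;0 0 0 0 0 0;0 0 0 0 0 0;0 0 0 0 0 0;0 0 0 0 0 0;0 0 0 0 0 0;0 0 0 0 0 0;0 0 -0.2 0 0 0;0 0 -0.5 0 0 0;0 0 -0.7 0 0 0;0 0 0 0 0 0;0 0 0 0 0 0' 1 30 && python3 go.py 573.2 -251.8 60 -4.3
```

```text
clock: 18.23
eef_pos: [420.5, 59.1, 40.8]
eef_rot: [-3.141, -0.001, -0.278]
wrist_force: [0.6, 0.5, -0.1]
finger_gap: 65.8
finger_force: 0.0
clock: 19.73
eef_pos: [419.8, 59.1, 95.4]
eef_rot: [3.141, 0.001, -0.279]
wrist_force: [0.2, 0.7, -2.6]
finger_gap: 30.0
finger_force: 30.0
pose [419.8  59.1  95.4] [ 1.7998e+02  5.0000e-02 -1.5990e+01] q [0.05 0.16 1.98 0.   1.01 1.9 ] gap 30.0 ff 30.0 F [ 0.2  0.7 -2.6]
units dx 5.828 dy 6.415 dz 0.886 az -0.0649
```

```bash
python3 -m creep '0.85 0.92 0 0 0 0;0.83 0.92 0 0 0 0;0.83 0.92 0 0 0 0;0.83 0.92 0 0 0 0;0.83 0.92 0 0 0 0;0.83 0.92 0 0 0 0;0.83 0.92 0 0 0 0;0 0 0 0 0 -0.0325;0 0 0 0 0 -0.0325;0 0 0 0 0 0;0 0 0 0 0 0' && python3 go.py 566.7 -254.3 55 -4.3
```

```text
clock: 21.1
eef_pos: [573.2, -252.5, 95.4]
eef_rot: [-3.141, 0.001, -0.077]
wrist_force: [-0.6, 0.7, -1.9]
finger_gap: 30.0
finger_force: 30.0
pose [ 573.2 -252.5   95.4] [-1.7997e+02  6.0000e-02 -4.4100e+00] q [-0.47  0.57  1.4   0.    1.17  1.17] gap 30.0 ff 30.0 F [-0.6  0.7 -1.9]
units dx -0.160 dy 0.057 dz 1.011 az -0.0006
```

```bash
python3 -m creep '-0.16 0.057 0.5 0 0 0;0 0 0 0 0 0;0 0 0 0 0 0' && python3 - <<'E'
from h import *
c=shot('wrist','w5.png')
cv2.imwrite('pics/w5c.png',cv2.resize(cv2.cvtColor(c['color'][100:290,130:380],cv2.COLOR_RGB2BGR),None,fx=3,fy=3))
E
```

```text
clock: 21.48
eef_pos: [567.3, -254.5, 76.8]
eef_rot: [3.141, -0.001, -0.075]
wrist_force: [-0.6, -0.3, -2.2]
finger_gap: 29.7
finger_force: 30.0
```

View pics/w5c.png

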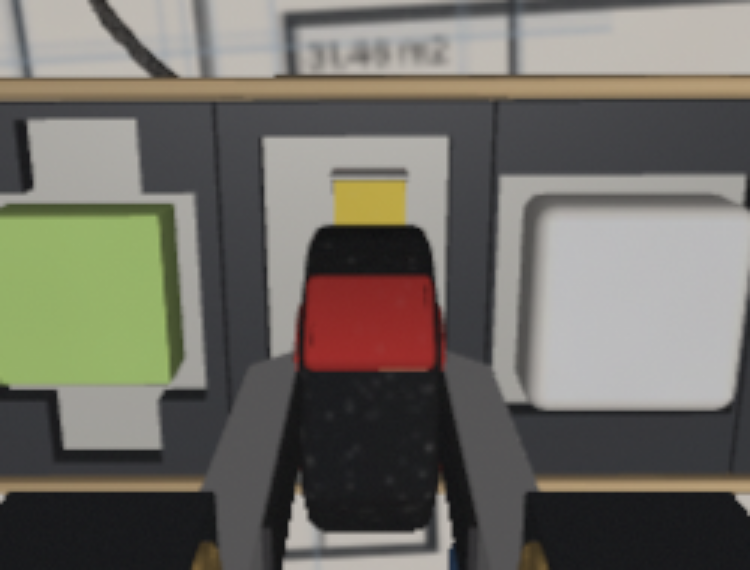

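Charger and pad sit in their pockets. The tape is over its pocket with clearance at the hook (370,170 against the pocket edge at row 137). Lowering.

```bash
python3 -m creep '-0.015 0 0.25 0 0 0;0 0 0.15 0 0 0;0 0 0.1 0 0 0;0 0 0.03 0 0 0;0 0 0 0 0 0;0 0 0 0 0 0' && python3 -m creep '0 0 0 0 0 0;0 0 0 0 0 0;0 0 0 0 0 0' 0.5 && python3 -m creep '0 0 -0.4 0 0 0;0 0 -0.7 0 0 0;0 0 -0.9 0 0 0;0 0 -0.9 0 0 0;0 0 0 0 0 0;0 0 0 0 0 0' && python3 go.py 414.6 -395.2 4 18.8
```

```text
clock: 22.28
eef_pos: [566.4, -254.5, 55.3]
eef_rot: [3.141, -0.0, -0.075]
wrist_force: [-0.8, 0.3, -1.9]
finger_gap: 29.9
finger_force: 30.0
clock: 22.65
eef_pos: [566.4, -254.6, 55.3]
eef_rot: [3.141, -0.0, -0.075]
wrist_force: [0.2, -0.1, -0.3]
finger_gap: 47.0
finger_force: 0.0
clock: 23.4
eef_pos: [566.1, -254.4, 171.0]
eef_rot: [-3.142, 0.0, -0.075]
wrist_force: [-0.4, 0.5, -0.9]
finger_gap: 47.0
finger_force: 0.0
pose [ 566.1 -254.4  171. ] [-1.7999e+02  1.0000e-02 -4.2900e+00] q [-0.48  0.49  1.35 -0.    1.31  1.16] gap 47.0 ff 0.0 F [-0.4  0.5 -0.9]
units dx -3.514 dy 3.794 dz 4.174 az -0.1283
```

```bash
python3 -m creep '-0.878 0.948 0 0 0 0;-0.878 0.948 0 0 0 0;-0.878 0.948 0.2 0 0 0;-0.878 0.948 0.2 0 0 0;0 0 0.6 0 0 -0.0428;0 0 0.6 0 0 -0.0428;0 0 0.6 0 0 -0.0428;0 0 0 0 0 0;0 0 0 0 0 0' && python3 go.py 414.6 -395.2 4 18.8
python3 - <<'E'
from meas import *
c=shot('wrist','w6.png'); P=pts(c);z=P[...,2]
X,Y=P[...,0],P[...,1]
m=(z>7)&(z<20)&(abs(X-415)<50)&(abs(Y+395)<45); n,L,st,ce=cv2.connectedComponentsWithStats(m.astype(np.uint8)); k=1+st[1:,4].argmax(); ys,xs=np.nonzero(L==k); i=len(xs)//2
print(st[1:].tolist(),blob(c,m,(xs[i],ys[i]),None,P)[:2])
E
```

```text
clock: 24.52
eef_pos: [415.1, -395.3, 83.6]
eef_rot: [3.141, -0.0, 0.326]
wrist_force: [-0.3, 0.1, 0.0]
finger_gap: 46.8
finger_force: 0.0
pose [ 415.1 -395.3   83.6] [ 1.7999e+02 -1.0000e-02  1.8660e+01] q [-0.82  0.48  1.58  0.    1.09  0.42] gap 46.8 ff 0.0 F [-0.3  0.1  0. ]
units dx -0.010 dy -0.007 dz 1.990 az -0.0008
[[241, 174, 24, 52, 1198]] (np.float64(12.1616786510223), ((414.2701721191406, -396.062744140625), (51.13724899291992, 21.858957290649414), 19.2862606048584))
```

View pics/w6.png

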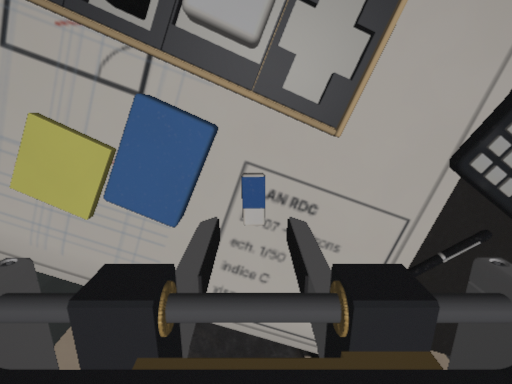

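The eraser (254,200) is aligned and centred; its second measurement is (414.3, -396.1) at 19°, top 12.2. The tin and yellow pad are untouched. Taking the eraser.

```bash
python3 -m creep '-0.01 0 0.5 0 0 0;0 0 0.5 0 0 0;0 0 0.5 0 0 0;0 0 0.35 0 0 0;0 0 0.12 0 0 0;0 0 0 0 0 0;0 0 0 0 0 0' && python3 -m creep '0 0 0 0 0 0;0 0 0 0 0 0;0 0 0 0 0 0;0 0 0 0 0 0;0 0 0 0 0 0;0 0 0 0 0 0;0 0 -0.5 0 0 0;0 0 -0.8 0 0 0;0 0 -0.8 0 0 0;0 0 0 0 0 0;0 0 0 0 0 0' 1 10 && python3 go.py 561.6 -408.3 19 85.7
```

```text
clock: 25.45
eef_pos: [414.8, -395.7, 5.0]
eef_rot: [3.141, -0.0, 0.328]
wrist_force: [0.7, 0.8, -0.6]
finger_gap: 46.9
finger_force: 0.0
clock: 26.82
eef_pos: [414.2, -395.0, 87.3]
eef_rot: [-3.141, 0.001, 0.329]
wrist_force: [0.0, -0.0, -0.2]
finger_gap: 21.8
finger_force: 10.0
pose [ 414.2 -395.    87.3] [-1.7994e+02  3.0000e-02  1.8820e+01] q [-0.83  0.47  1.58 -0.    1.1   0.42] gap 21.8 ff 10.0 F [ 0.  -0.  -0.2]
units dx 3.381 dy 1.503 dz 1.706 az -0.3715
```

```bash
python3 -m creep '0.845 0.376 0 0 0 0;0.845 0.376 0 0 0 0;0.845 0.376 0 0 0 0;0.845 0.376 0 0 0 0;0 0 0.1 0 0 -0.0531;0 0 0.1 0 0 -0.0531;0 0 0.1 0 0 -0.0531;0 0 0.1 0 0 -0.0531;0 0 0.1 0 0 -0.0531;0 0 0.1 0 0 -0.0531;0 0 0.1 0 0 -0.0531;0 0 0 0 0 0;0 0 0 0 0 0' && python3 go.py 561.6 -408.3 19 85.7
```

```text
clock: 28.45
eef_pos: [561.7, -408.5, 59.5]
eef_rot: [-3.141, -0.001, 1.493]
wrist_force: [0.3, 0.9, 0.5]
finger_gap: 21.7
finger_force: 10.0
pose [ 561.7 -408.5   59.5] [-1.7995e+02 -3.0000e-02  8.5520e+01] q [-0.68  0.76  1.18  0.    1.2  -0.6 ] gap 21.7 ff 10.0 F [0.3 0.9 0.5]
units dx 0.006 dy -0.003 dz 1.013 az -0.0010
```

```bash
python3 -m creep '0 0 0.4 0 0 0;0 0 0.3 0 0 0;0 0 0.2 0 0 0;0 0 0.11 0 0 0;0 0 0 0 0 0;0 0 0 0 0 0' && python3 -m creep '0 0 0 0 0 0;0 0 0 0 0 0;0 0 0 0 0 0;0 0 -0.4 0 0 0;0 0 -0.7 0 0 0;0 0 -0.9 0 0 0;0 0 -0.9 0 0 0;0 0 0 0 0 0;-0.5 0 -0.8 0 0 0;-0.8 0 -0.8 0 0 0;-0.8 0 0 0 0 0;-0.8 0 0 0 0 0;0 0 0 0 0 0;0 0 0 0 0 0' 0.55
python3 - <<'E'
from h import *
c=shot('wrist','w7.png'); P=pts(c); z=P[...,2]; X,Y=P[...,0],P[...,1]
from meas import blob
for n,(x,y,lo,hi,r) in dict(pad=(580.4,-173.8,29,40,45),chg=(567.6,-329.9,37,50,45),era=(561.6,-408.3,24,32,34)).items():
    # restrict to colours other than foam
    V=c['color'].max(-1); m=(z>lo)&(z<hi)&(abs(X-x)<r)&(abs(Y-y)<r)&(V>90)
    n_,L,st,ce=cv2.connectedComponentsWithStats(m.astype(np.uint8))
    if n_<2: print(n,'none'); continue
    k=1+st[1:,4].argmax(); q=P[L==k]; ys,xs=np.nonzero(L==k)
    A=np.c_[q[:,:2]-q[:,:2].mean(0),np.ones(len(q))]; co=np.linalg.lstsq(A,q[:,2],rcond=None)[0]
    print(n,len(q),'top z',np.median(q[:,2]).round(1),'tilt',co[:2].round(3),blob(c,m,(xs[len(xs)//2],ys[len(xs)//2]),None,P)[1])
shot('side','s7.png')
E
```

```text
clock: 29.2
eef_pos: [562.1, -408.8, 20.3]
eef_rot: [3.141, 0.0, 1.496]
wrist_force: [-0.6, 0.2, -0.1]
finger_gap: 21.8
finger_force: 10.0
clock: 30.95
eef_pos: [553.4, -523.7, 199.4]
eef_rot: [-3.141, -0.001, 1.497]
wrist_force: [-0.2, 0.8, 0.1]
finger_gap: 42.4
finger_force: 0.0
pad none
chg 1744 top z 41.4 tilt [0.003 0.045] ((566.7747192382812, -345.710205078125), (30.425315856933594, 58.72539520263672), 85.74152374267578)
era 823 top z 26.0 tilt [-0.009  0.011] ((562.0399780273438, -411.3875427246094), (50.52109909057617, 22.45830726623535), 86.26354217529297)
```

View pics/w7.png

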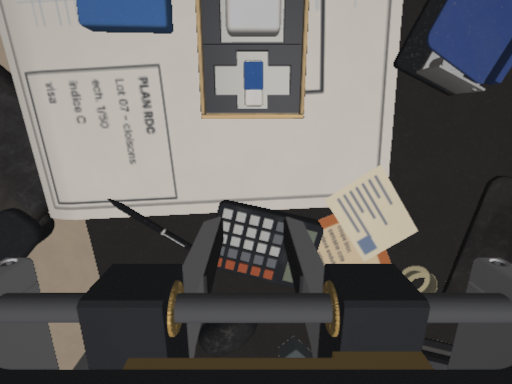

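View pics/s7.png

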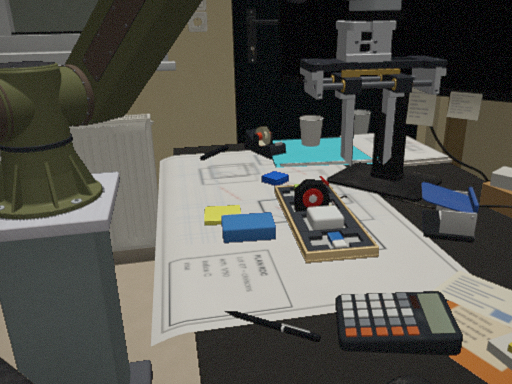

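The eraser (254,82) is in its pocket, and in the side view the tape stands upright at (315,197). I go back over the tray to check all four numerically.

```bash
python3 -m creep '0.94 -0.33 -0.2 0 0 0;0.94 -0.33 -0.2 0 0 0;0.94 -0.33 -0.2 0 0 0;0.94 -0.33 -0.2 0 0 0;0.94 -0.33 -0.2 0 0 0;0.94 -0.33 0 0 0 0;0.94 -0.33 0 0 0 0;0 0 0 0 0 0.0529;0 0 0 0 0 0.0529;0 0 0 0 0 0.0529;0 0 0 0 0 0.0529;0 0 0 0 0 0.0529;0 0 0 0 0 0.0529;0 0 0 0 0 0.0529;0 0 0 0 0 0.0529;0 0 0 0 0 0.0529;0 0 0 0 0 0;0 0 0 0 0 0'
python3 - <<'E'
from h import *
from meas import blob
c=shot('wrist','w8.png'); P=pts(c); z=P[...,2]; X,Y=P[...,0],P[...,1]; V=c['color'].max(-1)
for n,(x,y,lo,hi,r) in dict(pad=(580.4,-173.8,29,40,38),chg=(567.6,-329.9,37,50,38),era=(561.6,-408.3,24,32,34),tape=(573.2,-251.8,70,90,48),tin=(425,-304.7,25,36,70),yel=(386.9,-216.7,8,16,48)).items():
    m=(z>lo)&(z<hi)&(abs(X-x)<r)&(abs(Y-y)<r)&((V>90)|(n=='tape'))
    n_,L,st,ce=cv2.connectedComponentsWithStats(m.astype(np.uint8))
    if n_<2: print(n,'none'); continue
    k=1+st[1:,4].argmax(); q=P[L==k]; ys,xs=np.nonzero(L==k)
    A=np.c_[q[:,:2]-q[:,:2].mean(0),np.ones(len(q))]; co=np.linalg.lstsq(A,q[:,2],rcond=None)[0]
    print(n,len(q),'z',np.percentile(q[:,2],[50,98]).round(1),'tilt',co[:2].round(3),[np.round(t,1) for t in blob(c,m,(xs[len(xs)//2],ys[len(xs)//2]),None,P)[1]])
cv2.imwrite('pics/w8c.png',cv2.resize(cv2.cvtColor(c['color'][0:260,130:430],cv2.COLOR_RGB2BGR),None,fx=2.2,fy=2.2))
E
```

```text
clock: 33.3
eef_pos: [480.7, -254.6, 240.1]
eef_rot: [3.141, -0.0, 0.005]
wrist_force: [-0.2, -0.2, 1.1]
finger_gap: 42.3
finger_force: 0.0
pad 1491 z [33.7 35.4] tilt [-0.001 -0.001] [array([ 580.9, -173.7]), array([49.3, 49.8]), np.float64(86.0)]
chg 2075 z [41.6 43.4] tilt [ 0.001 -0.004] [array([ 567.9, -328.6]), array([58.5, 58.9]), np.float64(85.6)]
era 608 z [26.1 27.7] tilt [0.006 0.009] [array([ 562.2, -409.8]), array([51.2, 22.5]), np.float64(86.0)]
tape 1190 z [77.4 84.7] tilt [ 0.06  -0.019] [array([ 570.7, -254.2]), array([29.7, 56. ]), np.float64(85.3)]
tin 2422 z [29.7 31.3] tilt [-0.002 -0.002] [array([ 423.8, -304.7]), array([69.5, 99. ]), np.float64(84.7)]
yel 1611 z [11.8 13.3] tilt [-0.003 -0.   ] [array([ 386.2, -216.2]), array([75.8, 77.3]), np.float64(82.9)]
```

View pics/w8c.png

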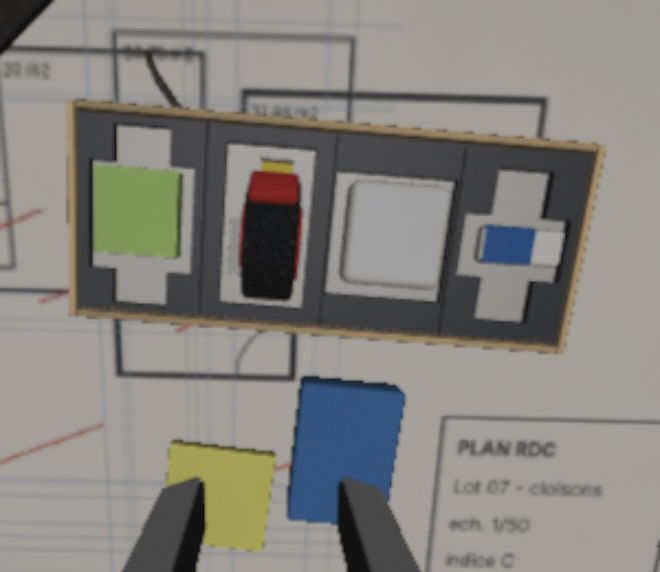

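All four lie inside their pockets at the expected heights (tops 33.7, 41.6, 26.1 and 85). The tin and yellow pad are within 1 to 2 mm of where they began. Handing in.

```bash
python3 -c "
from cell import manip; print(manip.sign_off())"
```

```text
the job is handed in; nothing more can be done
None
```

The charger, small green pad, eraser and tape measure are each in their own pocket, with the tape upright and the tin and large pad left where they were; the job was handed in at about 33 s, and no verdict was returned.

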